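# Pin back the sprung belt idler of a wheel drive

## Robot

A 6-joint arm with a two-finger parallel gripper is mounted at the origin on the work surface. World frame = base frame: x ahead of the robot, y to its left, z up, the work surface at z = 0. Lengths are in m, angles in rad, forces in N, time in s.
With the tool pointing down it reaches from about 0.425 to 0.95 m from the base axis. Payload 3.5 kg.
Tool frame: the origin (TCP) lies between the finger pads; the fingertips stand 19 mm ahead of it and the grasp point (between the pads) is the TCP (ctrl.nose_length is the distance from the TCP to the fingertips, in m); z points along the fingers, y is the line along which they close (so a half turn about z gives the same grasp; the last joint's range is limited). The gripper opens to 85 mm and grips with 20 to 120 N. Pads are 22 mm wide; open, the fingers measure 114 mm over their backs; the gripper's body (76 mm by 85 mm) begins 54 mm behind the grasp point. The pads swing forward as they close: fully open they stand 13 mm farther back than shut.
Start: joints at [-1.484, 0.286, 1.577, -0, 1.279, -0.15], TCP at [0.158, -0.656, 0.25] pointing down, gripper open.
Joint ranges: [-2.77, 2.77], [-0.9, 2.22], [0.21, 2.48], [-1.53, 4.67], [0.24, 2.81], [-2.84, 2.84]. Speed limits (rad/s): [2.79, 2.79, 3.14, 3.14, 3.14, 3.14].

## Interface

Orientations are given as a unit quaternion [x, y, z, w].
In Python, from plant import ctrl gives the robot as it stands.
- The arm moves only by the tool apply_moves, never from a script. Its argument "series" is a list of rows, each a list of 6 numbers: the shift along the world's x, y, z scaled (see below), then the turn, a rotation vector about the world's x, y, z scaled (see below). A call has 1 to 20 rows; each row is the pose to reach, as a shift and turn from the pose commanded when the call began; what a row does not reach only later rows make up. The controller multiplies each number of a shift by 0.8 m and each number of a turn by 45 degrees. A row lasts 1/8 s, in which the tool goes at most 62.5 mm and 10.7 degrees, less where a joint would pass 70% of its speed; a pose out of reach is approached as far as the arm can. A call with a number of a shift or a turn outside -1 to 1 is refused whole. A call with a gripper value outside its range is refused whole. "jaw" is the opening, from 0 (shut) to 1 (fully open), set as the call begins (left out, the last holds). The fingers move at their own pace and stop on an object; "squeeze" is the grip in N (left out, the last holds). Time passes only in rows, so rows that repeat a pose let the fingers close. It gives the time, the measured TCP pose, the force, the opening and the grip force at its end, in the units of the state.
- ctrl.get_state(): the state, without advancing time (a new reading comes with each control period).
- ctrl.read_camera(name): name is "side" or "top"; returns the picture (400x640x3 uint8, red, green, blue); there is no depth.
- ctrl.get_calibration(name): a dict with "fx", "fy", "cx", "cy" (pixels), "xyz" and "orientation" of the camera in the world. Camera axes: x right, y up, looking along -z (the intrinsics and any distortion apply to the point x, -y, -z); pixel columns grow to the right and rows downward; lengths in m; the calibration is good to about 2 mm. A picture is of the moment at which its call begins. get_calibration takes no time and is no camera call.
- ctrl.sign_off(): hands the job in; it is judged then, once.
Trained networks look in the newest picture that a camera, given by its name, has taken for a name from the list of things; names that differ only in an ending like _2 or _b are one class to them, and where a whole thing is asked for, a point or a joint stands for the part that bears it (a point fixed in the world has none). Each returns a list of dicts, best first, with "p" (0 to 1); they miss things now and then, are a little off and sometimes report something else, mostly with a low value. They report only what shows in the picture. A call takes as long as a camera call. They do not tell look-alikes from the thing itself.
- ctrl.boxes_of(thing, camera): "xy" ([column, row] as shares, 0 to 1, of the picture: columns of its width, rows of its height, amid what is visible of it).
- ctrl.silhouettes(thing, camera): "pixels" (400x640 bool, what is visible of it) and "xy" ([column, row] as shares, 0 to 1, of the picture: columns of its width, rows of its height, amid what is visible of it).
The state is a dict: "time": time; "qpos": joint angles; "dq": joint speeds; "joint_efforts": joint torques, N m; "eef_pos": TCP position; "tcp_rot": TCP orientation; "contact_force": force on the tool from outside, world axes, zero at the start; "wrist_torque": the same for the moment, N m; "opening": opening from 0.0 (shut) to 1.0 (fully open); "finger_force": force on a finger pad.
Only numpy, scipy, OpenCV 4.12 (cv2) and the standard library are available. Lean on these libraries where they do the work, as an engineer would, in place of code of your own. Each camera call takes 0.05 s, during which the arm holds its last target. There are 200 camera calls.

## Task

Get this wheel drive ready for a new belt: take the red-handled lock pin from the wooden tool block, swing the idler bracket back against its spring (clockwise from above) and pin it there, with the lock pin through the yellow bush of the bracket and fully home in the lock hole of the aluminium quadrant beneath. Never let the bracket snap back, and leave the other tools and parts where they are.

Things in the scene. Friction and masses are not known exactly. Their poses are not given: they have to be found in the camera images.
- pin_grip (a point): Lock pin, 110 g: a red square plastic grip, 20 x 20 x 40 mm tall, over a steel collar (24 mm across, 4 mm thick) and a steel shank 10 mm thick, 30 mm long, its last 6 mm tapered to 4 mm; a thin wire ring stands on top. It starts upright in one hole of the tool block, collar on the block. Point: centre of the grip, 54 mm above the tip; z up along the pin, x and y square to the flat faces.
- pin_tip (a point): The lower end of the lock pin's shank, 30 mm below the underside of its collar and 54 mm below the centre of the grip.
- tool_block: Fixed wooden tool block, 190 (x) x 70 (y) x 46 mm tall, with three upright holes 12 mm wide and 34 mm deep, 60 mm apart along its x axis, the middle one at its centre. They hold the lock pin, the brass punch and the blue screwdriver in any order. Origin: centre of the underside.
- bracket (a joint): Swing of the idler bracket about its upright pivot, rad: 0 = against its rubber rest stop, where it starts; grows clockwise seen from above, to 1.0. Its torsion spring resists with 0.56 N m at 0 plus 0.7 N m per rad (4 N at the bush at first, 8 N at 0.8) and throws it back if let go. So loaded, the bush drags on a pin slid through it (about 5 N) and tilts a pin held in the jaws by up to 0.1 rad.
- bush_mouth (a point): Yellow bush, 34 x 34 x 14 mm tall, at the free end of the zinc idler bracket, 140 mm from the pivot, with an upright through hole 11.6 mm wide. Point: centre of the hole at the bush's top face, 54 mm above the bench; moves with the bracket. A pin through the bush can serve as the handle to swing it. Home, the pin's collar rests on the bush and its tip is 24 mm above the bench.
- arc_top (a point): Point on the flat top, 38 mm above the bench, of the aluminium lock quadrant: an arc about the pivot under the bush's whole swing, 2 mm below the bush. Its one lock hole, 12.4 mm wide, 16 mm deep, lies 140 mm from the pivot. The quadrant is set differently each time: the hole meets the bush somewhere from 0.47 to 0.80 rad of swing and must be felt (or looked) for. This point is met at 0.45 rad.
- pivot (a point): Point on the upright pivot axis of the idler bracket, at the height of the bush's top face.
- idler_pulley (a point): Black idler pulley on the bracket, 68 mm across; this point is the centre of its top, 74 mm above the bench. Its rim comes within 37 mm of the bush's centre; a low bolt head stands on it.
- drive_frame: Fixed grey steel frame of the wheel drive, 294 (x) x 340 (y) x 22 mm tall. The pivot is at x = +80 mm, y = 0. Two dark steel V pulleys stand on it at (100, -95) mm, 70 mm across, and (-90, -125) mm, 90 mm across, up to 82 mm above the bench. In the frame's axes the bush starts on the -x, -y side of the pivot (0.45 rad from -x) and swings towards +y. Origin: centre of the underside.
- punch: Brass punch standing in the tool block, 18 mm thick; to be left there. Origin at its lower tip.
- driver: Blue-handled screwdriver standing in the tool block, 26 mm thick; to be left there. Origin at its lower tip.
- spare_pulley: Black spare pulley lying on the bench, 76 mm across, 24 mm tall; leave. Origin: underside centre.
- wrench: Steel spanner lying on the bench, about 180 mm long; leave. Origin: underside centre.
- tape_measure: Yellow and black tape measure, 68 x 36 x 64 mm tall; leave. Origin: underside centre.
- grease_can: Can with green label, 72 mm across, 95 mm tall; leave. Origin: underside centre.
- bolt_dish: Steel dish 120 mm across with two bolts in it; leave. Origin: underside centre.
Not all that is in view belongs to the job. Leave any turquoise look-alike of the part that bears pin_grip alone.

How it is judged:
By the outcome, as a careful person would: the job done as asked, in the order asked, and still so for the second after the job is handed in, with the robot touching nothing.
It also fails if it takes over 64 s, if anything falls off the work surface, if the arm or the gripper's body presses on something with over 40 N, if the wrist force passes 120 N, or if a joint passes its speed limit or range.

## Working session

There is one attempt and no reset: what is moved stays moved. The work goes in short steps, Python scripts to look and compute and a tool call to move; the robot and the scene stay as the last step left them, time stands still between calls to the robot, and variables do not carry over. Pictures are saved under pics/ and viewed, at most 10 in all, crops included, and the job is handed in when it is done.

Besides the shell and the picture viewer there is one more tool, called as name(argument=value, ...) on one line, values as JSON. apply_moves: Moves the arm, as the interface text tells. Shifts and turns lie within -1 to 1; 1 stands for 0.8 m of shift or 45 degrees of turn. Its arguments: {"type":"object","properties":{"series":{"type":"array"},"jaw":{"type":"number"},"squeeze":{"type":"number"}},"required":["series"]}

```bash
mkdir -p pics; cat > h.py <<'E'
import numpy as np, cv2
from scipy.spatial.transform import Rotation as R
from plant import ctrl
def ray(cam,u,v):
    c=ctrl.get_calibration(cam)
    d=R.from_quat(c["orientation"]).apply([(u-c["cx"])/c["fx"],-(v-c["cy"])/c["fy"],-1])
    return np.array(c["xyz"]),d
def at(cam,u,v,z):
    o,d=ray(cam,u,v); return o+d*(z-o[2])/d[2]
def proj(cam,p):
    c=ctrl.get_calibration(cam)
    q=R.from_quat(c["orientation"]).inv().apply(np.array(p,float)-c["xyz"])
    return np.array([c["cx"]+c["fx"]*q[0]/-q[2], c["cy"]-c["fy"]*q[1]/-q[2]])
def save(cam,name,crop=None,s=1):
    im=ctrl.read_camera(cam)[:,:,::-1]
    if crop: im=im[crop[1]:crop[3],crop[0]:crop[2]]
    cv2.imwrite("pics/"+name,cv2.resize(im,None,fx=s,fy=s,interpolation=cv2.INTER_CUBIC))
E
python3 - <<'E'
from h import *
for c in("top","side"):
    save(c,c+"0.png"); print(c,ctrl.get_calibration(c))
    for t in("pin_grip","bush_mouth","pivot","idler_pulley","tool_block","arc_top","drive_frame","punch","driver"):
        print(t,[(round(float(d["p"]),2),np.round(np.array(d["xy"])*[640,400],1).tolist()) for d in ctrl.boxes_of(t,c)][:3])
print(ctrl.get_state())
E
```

```text
top {'fx': 471.9345970430808, 'fy': 471.9345970430808, 'cx': 322.5453334988703, 'cy': 202.71874710750296, 'xyz': array([ 0.34736862, -0.03695114,  1.3657131 ]), 'orientation': array([ 0.0502314 , -0.05215833, -0.70379055,  0.70670727])}
pin_grip [(0.72, [151.4, 257.9]), (0.31, [360.2, 192.9])]
bush_mouth [(0.97, [377.3, 178.0])]
pivot [(0.97, [363.5, 193.1]), (0.36, [485.3, 178.6]), (0.3, [380.9, 182.1])]
idler_pulley [(0.8, [378.1, 178.6])]
tool_block [(0.8, [192.0, 213.9])]
arc_top [(0.66, [362.6, 192.5])]
drive_frame [(0.96, [360.2, 190.2])]
punch [(0.54, [378.2, 176.4])]
driver [(0.42, [183.9, 208.6])]
side {'fx': 404.7794698656127, 'fy': 404.7794698656127, 'cx': 323.4579515385844, 'cy': 202.4837165443571, 'xyz': array([0.19216827, 0.77845582, 0.69633461]), 'orientation': array([-0.10171466,  0.45178206,  0.86449466, -0.19543817])}
pin_grip [(0.81, [294.9, 324.3]), (0.74, [275.6, 371.8])]
bush_mouth [(0.92, [334.5, 176.7]), (0.61, [358.6, 276.7])]
pivot [(0.65, [340.6, 201.6])]
idler_pulley [(0.57, [336.5, 180.8])]
tool_block [(0.62, [270.5, 334.0])]
arc_top [(0.8, [336.9, 202.1]
[... 170 characters left out ...]
9])]
{'time': 1.0, 'qpos': array([-1.48398829e+00,  2.86304444e-01,  1.57664075e+00,  3.69494275e-05,
        1.27859164e+00, -1.49990861e-01]), 'dq': array([-0.00249658,  0.00064537,  0.00032358, -0.00063459, -0.0010067 ,
       -0.00013175]), 'joint_efforts': array([-4.05025294e-04, -4.05973256e+01, -2.92948151e+01, -1.92311732e-04,
        5.74423939e-04,  1.95607669e-06]), 'eef_pos': array([ 0.15839361, -0.6561668 ,  0.25035403]), 'tcp_rot': array([9.92999598e-01, 1.18117727e-01, 1.68013232e-05, 2.84554953e-05]), 'contact_force': array([-0.15674893, -0.71336974,  0.5874204 ]), 'wrist_torque': array([0.0040872 , 0.00979062, 0.01549625]), 'finger_force': 0.0, 'opening': 1.0008616565778239}
```

View pics/top0.png

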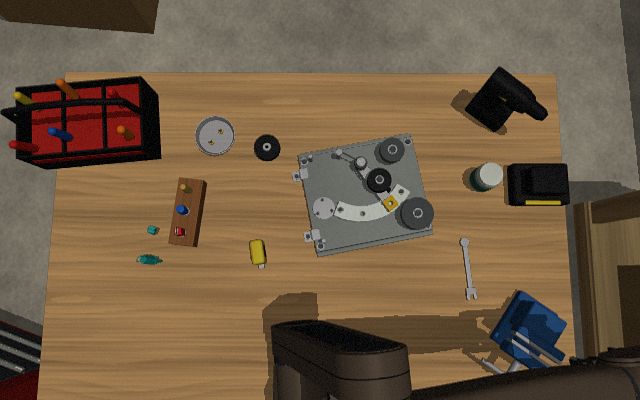

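View pics/side0.png

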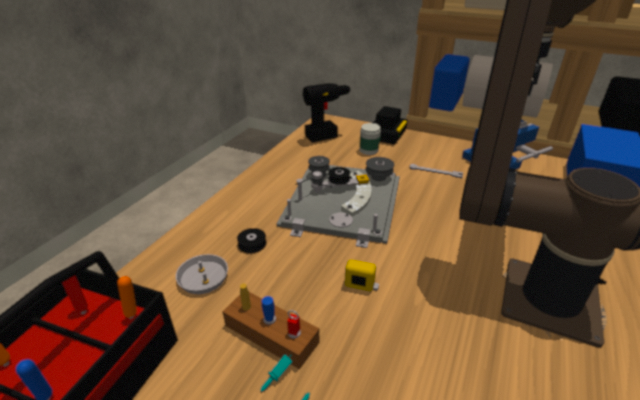

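The top view shows the tool block at (188,212), with the red grip at (180,232), the blue screwdriver at (182,210) and the punch at (184,188). Possible pins are the red grip at (180,232) and the turquoise items at (152,230) and (148,259). Only the red one fits, since it is red and stands in the block. The yellow bush is at (390,203), and the white arc runs left from it to (336,211). I'll confirm this in an enlarged crop.

```bash
python3 - <<'E'
from h import *
im=ctrl.read_camera("top")[:,:,::-1]
a=cv2.resize(im[170:270,130:220],None,fx=4,fy=4,interpolation=cv2.INTER_CUBIC)
b=cv2.resize(im[125:265,290:440],None,fx=2.85,fy=2.85,interpolation=cv2.INTER_CUBIC)[:400]
b=b[:400]; cv2.imwrite("pics/c1.png",np.hstack([a[:b.shape[0]],b[:400]])[:, :790])
im2=ctrl.read_camera("side")[:,:,::-1]
hsv=lambda i:cv2.cvtColor(i,cv2.COLOR_BGR2HSV)
def cen(i,x0,y0,x1,y1,lo,hi):
    m=cv2.inRange(hsv(np.ascontiguousarray(i[y0:y1,x0:x1])),lo,hi); ys,xs=np.nonzero(m); return len(xs),xs.mean()+x0,ys.mean()+y0,xs.min()+x0,xs.max()+x0,ys.min()+y0,ys.max()+y0
r=cen(im,165,220,200,245,(0,170,90),(5,255,255));print("red top",r)
r2=cen(im2,280,305,310,345,(0,170,90),(5,255,255));print("red side",r2)
y=cen(im,375,190,405,215,(20,150,100),(32,255,255));print("yel top",y, at("top",y[1],y[2],.054))
y2=cen(im2,350,165,375,190,(20,150,100),(32,255,255));print("yel side",y2,at("side",y2[1],y2[2],.05))
def tri(a,b):
    o1,d1=ray("top",*a);o2,d2=ray("side",*b)
    d1/=np.linalg.norm(d1);d2/=np.linalg.norm(d2)
    t=np.linalg.lstsq(np.c_[d1,-d2],o2-o1,rcond=None)[0];p,q=o1+t[0]*d1,o2+t[1]*d2
    return (p+q)/2,np.linalg.norm(p-q)
print(tri(r[1:3],r2[1:3]),tri(y[1:3],y2[1:3]))
# block orientation & frame
for n,th in(("tool_block",.046),("drive_frame",.022)):
    for d in ctrl.silhouettes(n,"top")[:1]:
        m=d["pixels"].astype(np.uint8);ys,xs=np.nonzero(m)
        P=np.array([at("top",u,v,th)[:2] for u,v in zip(xs,ys)],np.float32)*1000
        print(n,d["p"],cv2.minAreaRect(P),len(xs))
E
```

```text
red top (30, np.float64(177.9), np.float64(231.13333333333333), np.int64(174), np.int64(181), np.int64(228), np.int64(234))
red side (91, np.float64(293.14285714285717), np.float64(321.4945054945055), np.int64(288), np.int64(299), np.int64(314), np.int64(334))
yel top (121, np.float64(390.0082644628099), np.float64(202.80165289256198), np.int64(383), np.int64(397), np.int64(195), np.int64(211)) [ 0.53941262 -0.22973232  0.054     ]
yel side (80, np.float64(362.3125), np.float64(177.675), np.int64(356), np.int64(368), np.int64(174), np.int64(181)) [ 0.54078762 -0.23218768  0.05      ]
(array([0.45573532, 0.35457977, 0.07893765]), np.float64(0.0013471127754700817)) (array([ 0.53992706, -0.23008897,  0.05135113]), np.float64(0.0002601350039200563))
tool_block 0.86 ((514.1605834960938, 341.1575927734375), (84.70305633544922, 190.59361267089844), 83.52718353271484) 1717Traceback (most recent call last):
  File "<stdin>", line 24, in <module>
  File "h.py", line 9, in at
    o,d=ray(cam,u,v); return o+d*(z-o[2])/d[2]
        ~~~^^^^^^^^^
  File "h.py", line 5, in ray
    c=ctrl.get_calibration(cam)
ValueError: time passes only in moves, steps and waits
```

View pics/c1.png

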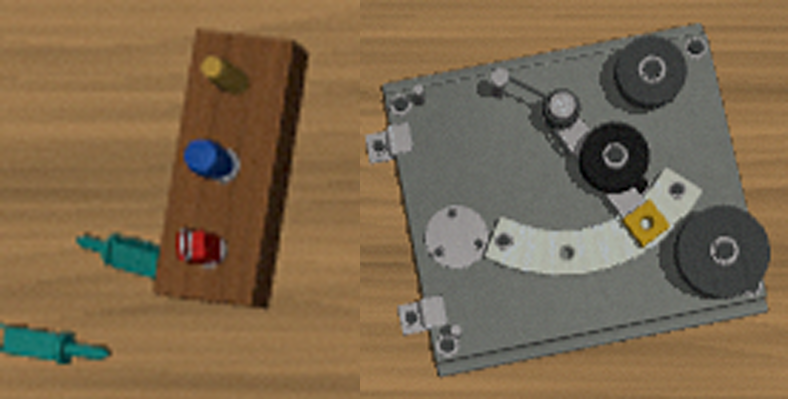

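The crop confirms the red square grip standing in the block at (180,231); the turquoise pins lie loose on the bench. The quadrant has dark dots at about (337,210), (363,213) and (401,191). The middle one fits the lock hole, so I'll compute its angle.

```bash
python3 - <<'E'
from h import *
A=lambda u,v:(130+(u+.5)/4-.5,170+(v+.5)/4-.5)
B=lambda u,v:(290+(u-360+.5)/2.85-.5,125+(v+.5)/2.85-.5)
C=[at("top",*A(*c),.046)[:2] for c in((197,30),(293,42),(253,305),(155,293))]
print("block",np.round(C,4),np.mean(C,0))
C=np.array(C);ax=(C[0]+C[1]-C[2]-C[3])/2;print("len",np.linalg.norm(ax),"ang",np.degrees(np.arctan2(ax[1],ax[0])))
u=ax/np.linalg.norm(ax);print("pin hole",C.mean(0)-.06*u, C.mean(0)+.06*u)
F=np.array([at("top",*B(*c),.022)[:2] for c in((383,87),(703,26),(765,300),(440,365))])
print("frame",np.round(F,4),[np.linalg.norm(F[i]-F[(i+1)%4]) for i in range(4)])
fy=F[0]-F[1]+F[3]-F[2];fx=F[0]-F[3]+F[1]-F[2]
print(np.degrees(np.arctan2(fy[1],fy[0]))-90,np.degrees(np.arctan2(fx[1],fx[0])))
yaw=np.arctan2(fx[1],fx[0])*.5+.5*(np.arctan2(fy[1],fy[0])-np.pi/2)
piv=F.mean(0)+.08*np.array([np.cos(yaw),np.sin(yaw)])
bush=at("top",*B(647,222),.054)[:2]
print("piv",piv,"bush",bush,"r",np.linalg.norm(bush-piv))
t0=yaw+np.pi+.45
print("bush pred",piv+.14*np.array([np.cos(t0),np.sin(t0)]))
p2=bush-.14*np.array([np.cos(t0),np.sin(t0)]);print("piv from bush",p2)
for c in((503,241),(568,252),(677,189)):
    h=at("top",*B(*c),.038)[:2]
    for q in (piv,p2):
        d=h-q;print(c,h,"r",np.linalg.norm(d),"swing",t0-(np.arctan2(d[1],d[0])%(2*np.pi)))
im=ctrl.read_camera("top")[:,:,::-1]
m=cv2.inRange(cv2.cvtColor(np.ascontiguousarray(im[222:242,168:192]),cv2.COLOR_BGR2HSV),(0,150,40),(8,255,255));m2=cv2.inRange(cv2.cvtColor(np.ascontiguousarray(im[222:242,168:192]),cv2.COLOR_BGR2HSV),(172,150,40),(180,255,255))
ys,xs=np.nonzero(m|m2);print(len(xs),xs.mean()+168,ys.mean()+222,xs.min()+168,xs.max()+168,ys.min()+222,ys.max()+222)
print(at("top",A(190,246)[0],A(190,246)[1],.09))
g=C.mean(0)-.06*u
for z in(.05,.09): print(z,proj("top",[*g,z]),proj("side",[*g,z]))
E
```

```text
block [[0.6118 0.369 ]
 [0.6034 0.3004]
 [0.4169 0.3207]
 [0.425  0.3893]] [0.51427293 0.34483344]
len 0.18780875579063566 ang -6.2063893765155935
pin hole [0.45462459 0.35132005] [0.57392126 0.33834682]
frame [[ 0.6834  0.0327]
 [ 0.7495 -0.2968]
 [ 0.4663 -0.3525]
 [ 0.4002 -0.0272]] [np.float64(0.3360754238048638), np.float64(0.2886239565726189), np.float64(0.3319089223823657), np.float64(0.2894767951420126)]
11.418566024318608 11.534429567791564
piv [ 0.65324692 -0.14501009] bush [ 0.54007458 -0.23078055] r 0.1420019383600513
bush pred [ 0.54182084 -0.22976991]
piv from bush [ 0.65150066 -0.14602073]
(503, 241) [ 0.52267879 -0.08937919] r 0.14192545006052185 swing 1.0530775422963137
(503, 241) [ 0.52267879 -0.08937919] r 0.1407243393050418 swing 1.064548794603156
(568, 252) [ 0.51192262 -0.15402411] r 0.14161147716470632 swing 0.5866064372150932
(568, 252) [ 0.51192262 -0.15402411] r 0.1398073148820999 swing 0.5930255722427025
(677, 189) [ 0.57596811 -0.26377298] r 0.14169205773370405 swing -0.34362771960476124
(677, 189) [ 0.57596811 -0.26377298] r 0.1398955331359673 swing -0.3501502412431545
68 179.60294117647058 231.2941176470588 174 184 227 235
[0.4541868  0.35305811 0.09      ]
0.05 [182.0850375  232.18770995] [295.44782824 330.35169492]
0.09 [177.77568899 230.96616073] [294.61642211 316.62452352]
```

apply_moves(series=[[0.49,0.695,0,0,0,-0.438],[0.49,0.695,0,0,0,-0.438],[0.49,0.695,0,0,0,-0.438],[0.49,0.695,0,0,0,-0.438],[0.49,0.695,0,0,0,-0.438],[0.49,0.695,0,0,0,-0.438],[0.49,0.695,0,0,0,-0.438],[0.49,0.695,0,0,0,-0.438],[0.49,0.695,0,0,0,-0.438],[0.49,0.695,0,0,0,-0.438],[0.49,0.695,0,0,0,-0.438],[0.49,0.695,0,0,0,-0.438]], jaw=1)

```text
time: 2.75
eef_pos: [0.5517, -0.0971, 0.2504]
tcp_rot: [0.999, -0.051, 0.0, -0.0]
contact_force: [0.2, -0.8, -0.1]
opening: 0.999
finger_force: 0.0
```

apply_moves(series=[[-0.12,0.565,-0.11,0,0,0],[-0.12,0.565,-0.11,0,0,0],[-0.12,0.565,-0.11,0,0,0],[-0.12,0.565,-0.11,0,0,0],[-0.12,0.565,-0.11,0,0,0],[-0.12,0.565,-0.11,0,0,0],[-0.12,0.565,-0.11,0,0,0],[-0.12,0.565,-0.11,0,0,0],[-0.12,0.565,-0.11,0,0,0],[-0.12,0.565,-0.11,0,0,0]])

```text
time: 4.0
eef_pos: [0.4549, 0.3507, 0.1625]
tcp_rot: [0.999, -0.054, 0.0, 0.0]
contact_force: [-0.0, -0.5, 0.6]
opening: 0.999
finger_force: 0.0
```

```bash
python3 - <<'E'
from h import *
s=ctrl.get_state();print(s["eef_pos"],s["tcp_rot"])
print(proj("side",s["eef_pos"]))
save("side","s1.png",(180,220,380,370),4)
E
```

```text
[0.45490091 0.35069879 0.16249967] [ 9.98540202e-01 -5.40125939e-02  1.64905839e-04  2.76902757e-04]
[293.00765155 289.21762208]
```

View pics/s1.png

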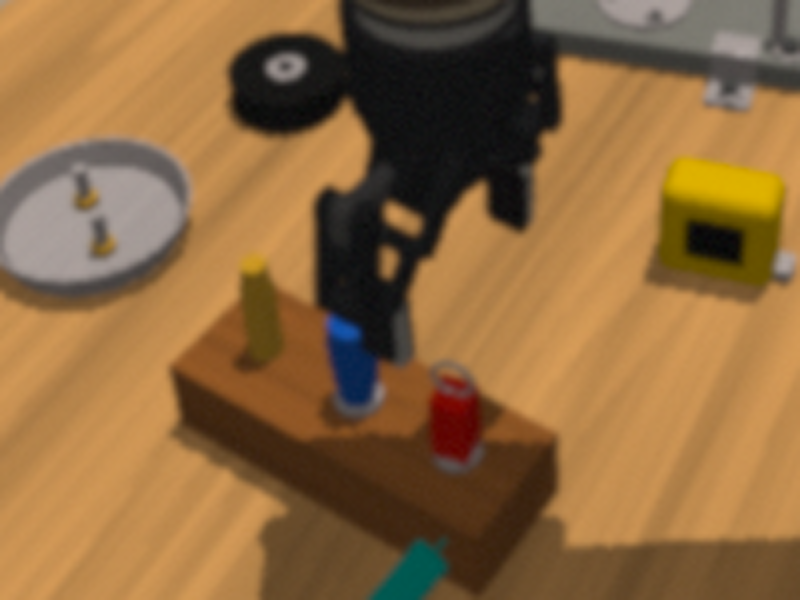

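The picture shows the jaws straddling the red pin at crop (455,420), clear of the blue screwdriver. Descending to grip.

apply_moves(series=[[0,0.0015,-0.05,0,0,0],[0,0.0015,-0.09,0,0,0],[0,0.0015,-0.11,0,0,0],[0,0.0015,-0.11,0,0,0],[0,0.0015,-0.11,0,0,0]])

```text
time: 4.68
eef_pos: [0.4556, 0.3532, 0.0759]
tcp_rot: [0.999, -0.054, 0.001, -0.001]
contact_force: [-0.1, 0.1, 0.9]
opening: 1.002
finger_force: 0.0
```

apply_moves(series=[[0,0,0,0,0,0],[0,0,0,0,0,0],[0,0,0,0,0,0],[0,0,0,0,0,0],[0,0,0,0,0,0],[0,0,0,0,0,0],[0,0,0,0,0,0],[0,0,0,0,0,0]], jaw=0, squeeze=70)

```text
time: 5.68
eef_pos: [0.4548, 0.3535, 0.0748]
tcp_rot: [0.999, -0.054, 0.0, -0.001]
contact_force: [-0.4, 2.7, 4.0]
opening: 0.232
finger_force: 68.6
```

apply_moves(series=[[0,0,0.04,0,0,0],[0,0,0.1,0,0,0],[0,0,0.15,0,0,0],[0,0,0.15,0,0,0.1],[0.107,-0.729,0.12,0,0,0.36],[0.107,-0.729,0.12,0,0,0.36],[0.107,-0.729,0.12,0,0,0.36],[0.107,-0.729,0.12,0,0,0.36],[0.107,-0.729,0.12,0,0,0.36],[0.107,-0.729,0.12,0,0,0.36],[0.107,-0.729,0.12,0,0,0.36],[0.107,-0.729,0.12,0,0,0.36],[0.107,-0.729,0.12,0,0,0.36],[0.107,-0.729,0.12,0,0,0.36],[0.107,-0.729,0.12,0,0,0.36],[0.107,-0.729,0.12,0,0,0.36]], squeeze=110)

```text
time: 7.68
eef_pos: [0.539, -0.2293, 0.169]
tcp_rot: [0.996, 0.088, -0.001, -0.001]
contact_force: [-0.4, 0.1, -0.6]
opening: 0.224
finger_force: 109.3
```

```bash
python3 - <<'E'
from h import *
s=ctrl.get_state();p=s["eef_pos"];print(p,s["tcp_rot"],s["contact_force"],s["opening"])
tip=p+R.from_quat(s["tcp_rot"]).apply([0,0,.0588]);print("tip pred",tip,proj("side",tip),"grip",proj("side",p))
print("bush",proj("side",[.540,-.2305,.054]))
save("side","s2.png",(290,100,430,205),5.7)
E
```

```text
[ 0.53897748 -0.22929564  0.16904212] [ 9.96149122e-01  8.76601950e-02 -1.29990925e-03 -9.62692786e-04] [-0.37374836  0.12403297 -0.57824759] 0.22391649922369902
tip pred [ 0.53881528 -0.22919626  0.11024242] [363.6980254  160.96103371] grip [364.82689356 143.05084331]
bush [362.42852609 176.87237808]
```

View pics/s2.png

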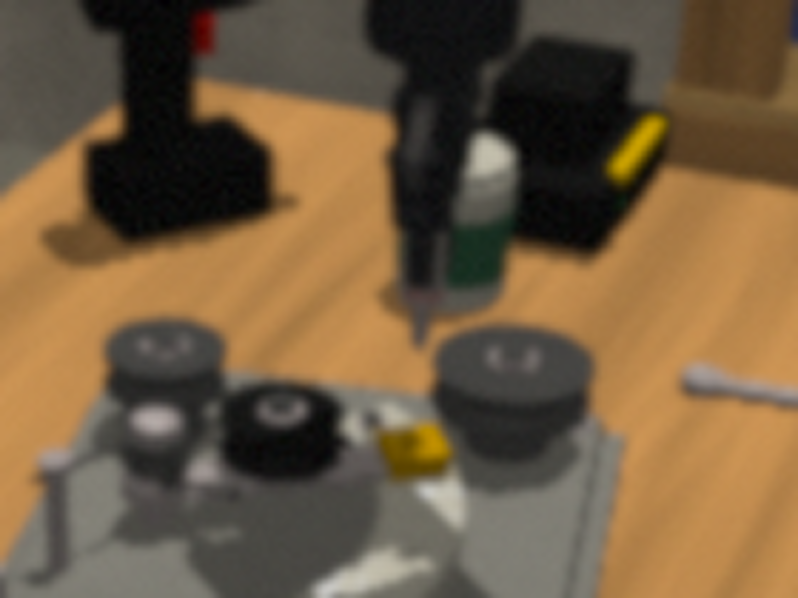

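The crop shows the tip at about (363.7,161), exactly as predicted, above the bush at about (362,177). Lowering it into the bush mouth.

apply_moves(series=[[0.001,-0.0015,-0.03,0,0,0],[0.001,-0.0015,-0.055,0,0,0],[0.001,-0.0015,-0.063,0,0,0],[0.001,-0.0015,-0.067,0,0,0],[0.001,-0.0015,-0.071,0,0,0],[0.001,-0.0015,-0.071,0,0,0],[0.001,-0.0015,-0.071,0,0,0]])

```text
time: 8.6
eef_pos: [0.5411, -0.2316, 0.1141]
tcp_rot: [0.996, 0.088, 0.0, 0.0]
contact_force: [0.4, -0.4, -0.8]
opening: 0.223
finger_force: 109.2
```

apply_moves(series=[[0,0,-0.003,0,0,0],[0,0,-0.006,0,0,0],[0,0,-0.009,0,0,0],[0,0,-0.009,0,0,0]])

```text
time: 9.1
eef_pos: [0.5402, -0.2307, 0.1056]
tcp_rot: [0.996, 0.088, -0.001, -0.001]
contact_force: [-1.3, 1.7, -0.6]
opening: 0.222
finger_force: 109.3
```

apply_moves(series=[[0,0,-0.003,0,0,0],[0,0,-0.006,0,0,0],[0,0,-0.008,0,0,0],[0,0,-0.008,0,0,0]])

```text
time: 9.6
eef_pos: [0.5403, -0.2308, 0.0994]
tcp_rot: [0.996, 0.088, -0.001, -0.001]
contact_force: [-3.4, 4.1, 0.8]
opening: 0.22
finger_force: 109.3
```

apply_moves(series=[[-0.005,0.0072,0,0,0,0],[-0.0099,0.0144,0,0,0,0],[-0.0143,0.022,0,0,0,0],[-0.0183,0.0298,0,0,0,0],[-0.0219,0.0378,0,0,0,0],[-0.0251,0.0459,0,0,0,0],[-0.0279,0.0541,0,0,0,0],[-0.0303,0.0625,0,0,0,0],[-0.0322,0.071,0,0,0,0],[-0.0338,0.0796,0,0,0,0],[-0.0338,0.0796,0,0,0,0]])

```text
time: 10.98
eef_pos: [0.5136, -0.1686, 0.1008]
tcp_rot: [0.996, 0.089, -0.0, 0.002]
contact_force: [-1.3, -6.6, -1.4]
opening: 0.22
finger_force: 109.2
```

```bash
python3 - <<'E'
from h import *
s=ctrl.get_state();p=s["eef_pos"];print(p,s["tcp_rot"],s["contact_force"],s["wrist_torque"],s["opening"])
save("side","s3.png",(290,100,430,205),5.7)
E
```

```text
[ 0.51359314 -0.16863634  0.10082275] [ 9.96074176e-01  8.85013012e-02 -5.53116510e-05  1.93726139e-03] [-1.34938767 -6.61510862 -1.38641514] [-1.33330924  0.20602475 -0.0414858 ] 0.2200334942098496
```

View pics/s3.png

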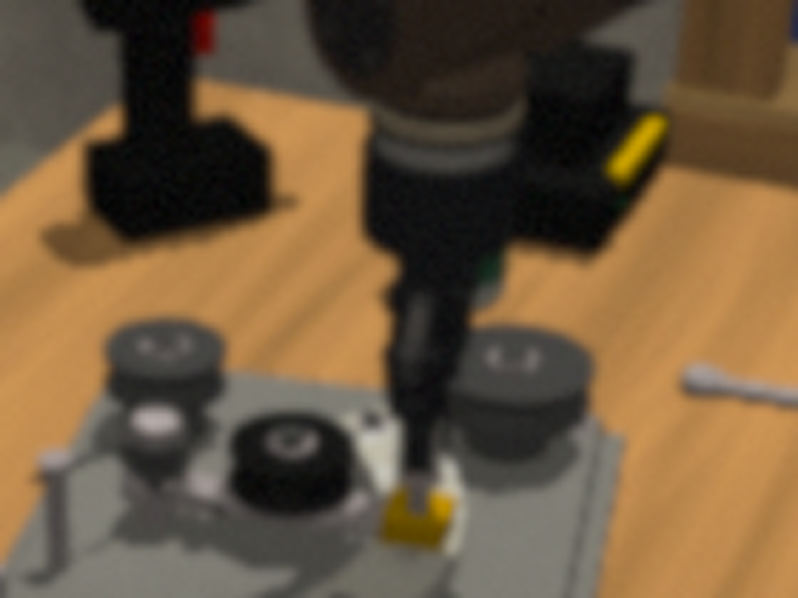

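The crop shows the bracket swung with the pin seated in the bush at (363,188). Next I'll lower the tip lightly onto the arc and feel along it.

apply_moves(series=[[-0.001,0.006,-0.002,0,0,0],[-0.0014,0.0124,-0.005,0,0,0],[-0.0014,0.0124,-0.007,0,0,0],[-0.0014,0.0124,-0.007,0,0,0]])

```text
time: 11.52
eef_pos: [0.5124, -0.1592, 0.0966]
tcp_rot: [0.996, 0.089, -0.001, 0.002]
contact_force: [-4.6, -6.2, 6.7]
opening: 0.22
finger_force: 110.5
```

apply_moves(series=[[-0.0001,0.002,-0.002,0,0,0],[-0.0003,0.0035,-0.003,0,0,0],[-0.0004,0.0051,-0.003,0,0,0],[-0.0004,0.0051,-0.003,0,0,0]])

```text
time: 12.02
eef_pos: [0.5126, -0.158, 0.0963]
tcp_rot: [0.996, 0.09, -0.001, 0.005]
contact_force: [-10.0, -12.6, 14.2]
opening: 0.224
finger_force: 111.0
```

apply_moves(series=[[-0.002,0,0.003,0,0,0],[-0.002,0,0.004,0,0,0],[-0.002,0,0.004,0,0,0],[-0.002,0,0.004,0,0,0]])

```text
time: 12.52
eef_pos: [0.5114, -0.1556, 0.0967]
tcp_rot: [0.996, 0.088, 0.001, 0.003]
contact_force: [0.0, -7.1, 0.4]
opening: 0.224
finger_force: 109.4
```

apply_moves(series=[[0,0,-0.002,0,0,0],[0,0,-0.003,0,0,0],[0,0,-0.003,0,0,0]])

```text
time: 12.9
eef_pos: [0.5115, -0.1554, 0.0951]
tcp_rot: [0.996, 0.088, 0.001, 0.002]
contact_force: [-2.3, -6.4, 4.0]
opening: 0.219
finger_force: 110.0
```

apply_moves(series=[[0,0.0015,0,0,0,0],[0,0.003,0,0,0,0],[0,0.003,0,0,0,0]])

```text
time: 13.28
eef_pos: [0.5114, -0.1532, 0.095]
tcp_rot: [0.996, 0.088, 0.001, 0.003]
contact_force: [-1.3, -6.4, 4.3]
opening: 0.226
finger_force: 110.0
```

apply_moves(series=[[0,0,-0.0015,0,0,0],[0,0,-0.003,0,0,0],[0,0,-0.003,0,0,0]])

```text
time: 13.65
eef_pos: [0.5113, -0.1533, 0.0923]
tcp_rot: [0.996, 0.088, 0.001, 0.003]
contact_force: [-1.2, -7.7, 2.3]
opening: 0.222
finger_force: 110.0
```

apply_moves(series=[[0,0,-0.002,0,0,0],[0,0,-0.004,0,0,0],[0,0,-0.006,0,0,0],[0,0,-0.006,0,0,0]])

```text
time: 14.15
eef_pos: [0.5113, -0.1528, 0.0875]
tcp_rot: [0.996, 0.088, 0.001, 0.002]
contact_force: [-1.3, -4.5, 3.4]
opening: 0.219
finger_force: 109.9
```

apply_moves(series=[[0,0,-0.002,0,0,0],[0,0,-0.004,0,0,0],[0,0,-0.006,0,0,0],[0,0,-0.006,0,0,0]])

```text
time: 14.65
eef_pos: [0.5113, -0.1528, 0.0829]
tcp_rot: [0.996, 0.088, 0.001, 0.002]
contact_force: [-2.5, -5.8, 4.3]
opening: 0.219
finger_force: 109.9
```

apply_moves(series=[[0,0,-0.002,0,0,0],[0,0,-0.004,0,0,0],[0,0,-0.004,0,0,0]])

```text
time: 15.02
eef_pos: [0.5116, -0.153, 0.0827]
tcp_rot: [0.996, 0.089, -0.0, 0.002]
contact_force: [-9.7, -3.2, 20.4]
opening: 0.219
finger_force: 112.0
```

apply_moves(series=[[0.001,0,0.002,0,0,0],[0.001,0,0.002,0,0,0]])

```text
time: 15.28
eef_pos: [0.5116, -0.1529, 0.0827]
tcp_rot: [0.996, 0.089, -0.001, 0.002]
contact_force: [-8.1, -5.6, 12.9]
opening: 0.222
finger_force: 110.8
```

apply_moves(series=[[0,0,0,0,0,0],[0,0,0,0,0,0],[0,0,0,0,0,0],[0,0,0,0,0,0],[0,0,0,0,0,0]], jaw=0.55)

```text
time: 15.9
eef_pos: [0.5114, -0.1511, 0.0789]
tcp_rot: [0.996, 0.088, -0.0, -0.0]
contact_force: [0.0, -0.2, 0.0]
opening: 0.551
finger_force: 0.0
```

```bash
python3 - <<'E'
from h import *
s=ctrl.get_state();print(s["eef_pos"],s["contact_force"],s["opening"],s["finger_force"])
save("side","s4.png",(300,130,400,205),8)
E
```

```text
[ 0.51137755 -0.15106966  0.07887166] [ 0.01517001 -0.17888421  0.02339461] 0.5506414199845502 0.0
```

View pics/s4.png

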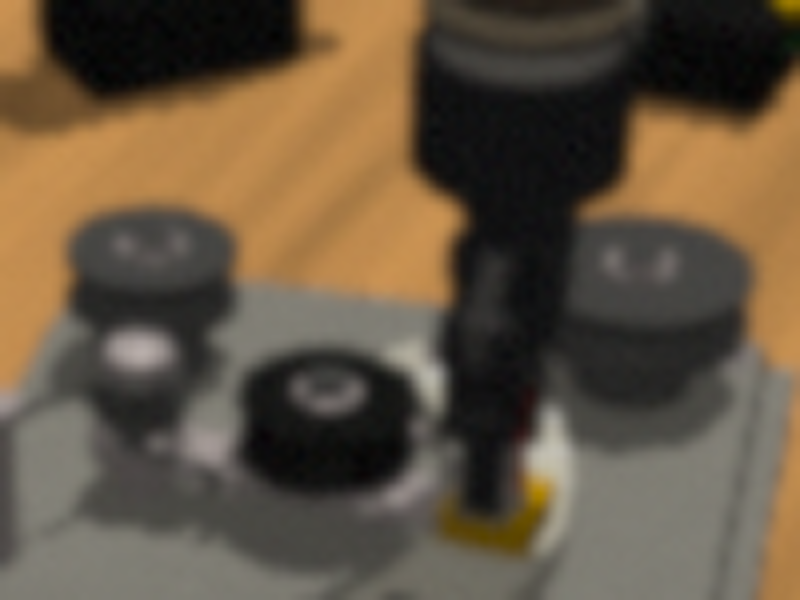

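The bracket stays put with the fingers open, the bush at about (362,193) and the grip behind the finger. Lifting straight up and moving aside to check.

apply_moves(series=[[0,0,0.02,0,0,0],[0,0,0.06,0,0,0],[0,0,0.12,0,0,0],[0,0,0.2,0,0,0],[0,0,0.2,0,0,0],[0,-0.3,0.2,0,0,0],[0,-0.3,0.2,0,0,0],[0,-0.3,0.2,0,0,0],[0,-0.3,0.2,0,0,0],[0,-0.3,0.2,0,0,0],[0,-0.3,0.2,0,0,0]])

```text
time: 17.32
eef_pos: [0.5112, -0.3906, 0.2386]
tcp_rot: [0.996, 0.088, -0.0, -0.001]
contact_force: [0.0, -0.3, -0.2]
opening: 0.549
finger_force: 0.0
```

```bash
python3 - <<'E'
from h import *
a=ctrl.read_camera("side")[130:205,300:400,::-1];b=ctrl.read_camera("top")[150:230,320:420,::-1]
r=lambda i:cv2.resize(i,(400,300),interpolation=cv2.INTER_CUBIC)
cv2.imwrite("pics/f.png",np.hstack([r(a),r(b)]))
for z in(.054,.058,.098): print(z,(proj("side",[.512,-.1535,z])-[300,130])*4,(proj("top",[.512,-.1535,z])-[320,150])*[4,3.75])
E
```

```text
0.054 [247.82159347 246.05406544] [171.872873   233.87887718]
0.058 [248.12674841 241.41728854] [172.37570482 233.21191155]
0.098 [251.2452463  194.03224825] [177.57526241 226.31512007]
```

View pics/f.png

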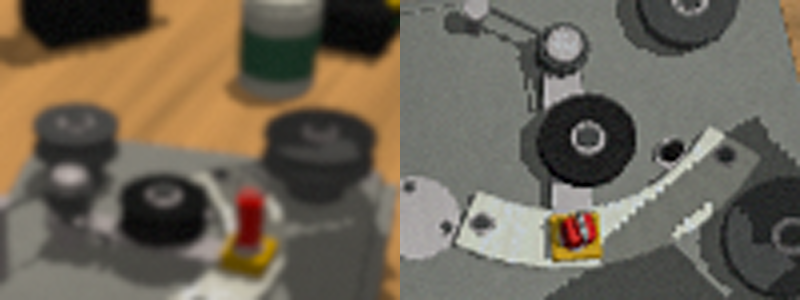

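The side crop shows the red grip upright, with its collar down on the yellow bush; its top at row 190 matches the predicted 194 for home. The top crop shows the bracket pinned at the lock hole.

```bash
python3 -c "
from plant import ctrl
print(ctrl.sign_off())"
```

```text
the job is handed in; nothing more can be done
None
```

The bracket is swung back and held by the red lock pin, which sits fully home through the yellow bush in the quadrant's lock hole; I handed the job in with the gripper clear, at about 17 s, and the judge's verdict was not shown.

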